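# Stir the drying clay beads

### The arm

A 6-joint arm with a two-finger parallel gripper is mounted at the origin on a cart in front of the work surface, level with it; the furniture and walls round the work are solid. World frame = base frame: x ahead of the robot, y to its left, z up, the work surface at z = 0. Lengths are in mm, angles in degrees, forces in N, time in s.
With the tool pointing down it reaches from about 300 to 850 mm from the base axis. Payload 4.2 kg.
Tool frame: the origin (TCP) lies at the very end of the fingers, on their centre line; the grasp point (between the pads) lies 19 mm behind it; z points along the fingers, y is the line along which they close (so a half turn about z gives the same grasp; the last joint's range is limited). The gripper opens to 91 mm and grips with 3 to 60 N. Pads are 32 mm wide; open, the fingers measure 118 mm over their backs; the gripper's body (76 mm by 178 mm) begins 60 mm behind the grasp point.
Start: joints at [75.115, 18.312, 89.639, -0, 72.044, -1.146], TCP at [136.569, 558.563, 213.976] pointing down, gripper open.
Joint ranges: [-177.97, 177.97], [-48.28, 115.42], [12.27, 149.76], [-77.06, 257.06], [2.81, 150.46], [-146.56, 146.56]. Speed limits (degrees/s): [147.25, 147.25, 180, 180, 180, 180].

### API

Orientations are given as [roll, pitch, yaw] about the fixed x, y, z axes, in that order (R = Rz(yaw) Ry(pitch) Rx(roll)).
In Python, from workcell import env, eyes gives the robot as it stands.
- The arm moves only by the tool send_rows, never from a script. Its argument "targets" is text: rows parted by semicolons, each of 7 numbers parted by spaces: the shift along the tool's x, y, z in m, then the turn, a rotation vector about the tool's x, y, z in degrees, then the opening in per cent of the stroke, from 0 (shut) to 100 (fully open). A call has 1 to 12 rows; each row is the pose to reach, as a shift and turn from the pose commanded when the call began, along the tool's axes at that moment; what a row does not reach only later rows make up. A row lasts 1/12 s, in which the tool goes at most 41.7 mm and 7.16 degrees, less where a joint would pass 70% of its speed; a pose out of reach is approached as far as the arm can. A call with a gripper value outside its range is refused whole. The fingers move at their own pace and stop on an object; "grip_force" is the grip in N (left out, the last holds). Time passes only in rows, so rows that repeat a pose let the fingers close. It gives the time, the measured TCP pose, the force, the opening and the grip force at its end, in the units of the state.
- env.state(): the state, without advancing time (a new reading comes with each control period).
- eyes.grab_frame(name): name is "scene" or "top" or "wrist"; returns a dict with "image" (480x640x3 uint8, blue, green, red), "fovy" (degrees; the focal length in pixels is half the picture's height over the tangent of half this angle, whatever the lens; pixels are square), "cx", "cy" (the principal point, pixels), "D" ([k1, k2, p1, p2, k3] as OpenCV has them; the pictures are not rectified), "eye" and "attitude" of the camera in the world. Camera axes: x right, y up, looking along -z (the intrinsics and any distortion apply to the point x, -y, -z); pixel columns grow to the right and rows downward; lengths in mm; the calibration is good to about 2 mm. A picture is of the moment at which its call begins. There is no depth.
- env.job_done(): hands the job in; it is judged then, once.
The state is a dict: "time_s": time; "qpos": joint angles; "qvel": joint speeds; "effort": joint torques, N m; "ee_pos": TCP position; "ee_rot": TCP orientation; "force": force on the tool from outside, world axes, zero at the start; "torque": the same for the moment, N m; "gripper_width": finger opening in mm; "gripper_force": force on a finger pad.
Only numpy, scipy, OpenCV 4.12 (cv2) and the standard library are available. Lean on these libraries where they do the work, as an engineer would, in place of code of your own. Each camera call takes 0.05 s, during which the arm holds its last target. There are 200 camera calls.

### The job

Take the standing wooden stirrer and stir the clay beads lying in the basin: with its foot down at the bottom of the basin, begin on the side where the spout is and go round the basin clockwise (seen from above) two full rounds, with the foot running close along the wall (about a centimetre off it) so that it pushes the beads round ahead of it, ending at the spout again, so that at least three of the four beads end up shifted from where they lay. Then stand the stirrer upright on the bare bench again, somewhere beside the basin, and let go of it; all beads stay in the basin and the other things are left alone.

Things in the scene. Friction and masses are not known exactly. Their poses are not given: they have to be found in the camera images.
- basin: wide round brown clay basin, rim 170 mm across, 50 mm high, fixed on the bench. Origin: centre of its underside. Flat inner floor 6 mm above the origin, about 150 mm across; 6 mm wall. A small pouring spout sticks out of the rim at its own -x (to 104 mm from the centre); yaw is arbitrary. Clockwise from the spout runs -x, +y, +x, -y in its frame. At first the floor is bare in the middle and on the spout side. Stirred nearer the middle, beads can jam against the wall.
- stirrer: turned wooden stirrer that stands by itself: overall 152 mm tall; round flat foot 36 mm across and 14 mm high, slim round shank 15 to 18 mm, and a round grip 26 mm across from 97 to 152 mm above the underside. Origin: centre of the foot's underside; z runs up the shank. About 0.1 kg. At the start it stands upright on the bench. Round all over, so its yaw does not matter.
- bead_0: carved glazed clay bead, a round disc 40 mm across and 11 mm high with a shallow dimple on top, lying flat in the basin. Origin: centre of its underside. About 20 g; smooth, it slides easily on basin and stirrer.
- bead_1: carved glazed clay bead, a round disc 28 mm across and 18 mm high with a shallow dimple on top, lying flat in the basin. Origin: centre of its underside. About 20 g; smooth, it slides easily on basin and stirrer.
- bead_2: carved glazed clay bead, a round disc 35 mm across and 10 mm high with a shallow dimple on top, lying flat in the basin. Origin: centre of its underside. About 20 g; smooth, it slides easily on basin and stirrer.
- bead_3: carved glazed clay bead, a round disc 39 mm across and 12 mm high with a shallow dimple on top, lying flat in the basin. Origin: centre of its underside. About 20 g; smooth, it slides easily on basin and stirrer.
- dark_bowl: bystander: empty dark bowl, 96 mm across, 44 mm high. Origin: centre of its underside.
- rib: bystander: flat oval wooden potter's rib, 38 x 89 x 8 mm. Origin: centre of its underside.
- boards: bystander: small stack of wooden boards, 84 x 132 mm, 37 mm high. Origin: centre of its underside.
Not all that is in view belongs to the job. What is shaped like the bead_2 but green is not meant.

How it is judged (in metres and radians):
On the way, in this order (a step that is already met when the one before it is completed fails the run):
1. round 1: stirrer's foot down among the beads, spout side (x of stirrer in the frame of basin below -0.025 m and y of stirrer in the frame of basin between -0.025 and 0.025 m and z of stirrer in the frame of basin between -0.005 and 0.022 m and horizontal distance between stirrer and basin below 0.08 m), for 0.04 s.
2. round 1: stirrer's foot down among the beads, a quarter turn clockwise from the spout (y of stirrer in the frame of basin above 0.025 m and x of stirrer in the frame of basin between -0.025 and 0.025 m and z of stirrer in the frame of basin between -0.005 and 0.022 m and horizontal distance between stirrer and basin below 0.08 m), for 0.04 s.
3. round 1: stirrer's foot down among the beads, side opposite the spout (x of stirrer in the frame of basin above 0.025 m and y of stirrer in the frame of basin between -0.025 and 0.025 m and z of stirrer in the frame of basin between -0.005 and 0.022 m and horizontal distance between stirrer and basin below 0.08 m), for 0.04 s.
4. round 1: stirrer's foot down among the beads, three quarters clockwise from the spout (y of stirrer in the frame of basin below -0.025 m and x of stirrer in the frame of basin between -0.025 and 0.025 m and z of stirrer in the frame of basin between -0.005 and 0.022 m and horizontal distance between stirrer and basin below 0.08 m), for 0.04 s.
5. round 2: stirrer's foot down among the beads, spout side (all of step 1), for 0.04 s.
6. round 2: stirrer's foot down among the beads, a quarter turn clockwise from the spout (all of step 2), for 0.04 s.
7. round 2: stirrer's foot down among the beads, side opposite the spout (all of step 3), for 0.04 s.
8. round 2: stirrer's foot down among the beads, three quarters clockwise from the spout (all of step 4), for 0.04 s.
9. second round closed at the spout side (all of step 5), for 0.04 s.
At the end, for the whole second after the job is handed in: The stirrer stands upright (within 0.1 rad) and still with its foot on the bench top (within 5 mm), its centre more than 100 mm from the basin's centre; all four beads lie inside the basin, and at least three of them have been shifted by more than 15 mm from where they lay (horizontal distance between stirrer and basin above 0.1 m and height (world z) of stirrer between -0.004 and 0.005 m and angle between stirrer's own z axis and vertical below 0.1 rad and linear speed of stirrer below 0.02 m/s and horizontal distance between each of bead_0, bead_1, bead_2, bead_3 and basin below 0.078 m and z of each of bead_0, bead_1, bead_2, bead_3 in the frame of basin below 0.045 m and (distance of each of bead_1, bead_2, bead_3 from where it was at the start of the episode above 0.015 m or distance of each of bead_0, bead_2, bead_3 from where it was at the start of the episode above 0.015 m or distance of each of bead_0, bead_1, bead_3 from where it was at the start of the episode above 0.015 m or distance of each of bead_0, bead_1, bead_2 from where it was at the start of the episode above 0.015 m)); the robot touches nothing.
It fails at once if stack of boards shoved more than 3 cm (distance of boards from where it was at the start of the episode above 0.03 m).
It fails at once if dark bowl shoved more than 3 cm (distance of dark_bowl from where it was at the start of the episode above 0.03 m).
It fails at once if wooden rib shoved more than 3 cm (distance of rib from where it was at the start of the episode above 0.03 m).
It fails at once if a bead thrown out of the basin (horizontal distance between any of bead_0, bead_1, bead_2, bead_3 and basin above 0.095 m).
It also fails if it takes over 72 s, if anything falls off the work surface, if the arm or the gripper's body presses on something with over 40 N, if the wrist force passes 120 N, or if a joint passes its speed limit or range.

## Working session

There is one attempt and no reset: what is moved stays moved. The work goes in short steps, Python scripts to look and compute and a tool call to move; the robot and the scene stay as the last step left them, time stands still between calls to the robot, and variables do not carry over. Pictures are saved under pics/ and viewed, at most 12 in all, crops included, and the job is handed in when it is done.

Besides the shell and the picture viewer there is one more tool, called after "Emit:" as name(argument=value, ...) on one line, values as JSON. send_rows: Moves the arm, as the interface text tells. Its arguments: {"type":"object","properties":{"targets":{"type":"string"},"grip_force":{"type":"number"}},"required":["targets"]}

```bash
mkdir -p pics; cat > h.py <<'E'
import numpy as np, cv2
from workcell import env, eyes
from scipy.spatial.transform import Rotation as R
def grab(n):
    f=eyes.grab_frame(n); return f
def K(f):
    fl=240/np.tan(np.radians(f["fovy"])/2); return np.array([[fl,0,f["cx"]],[0,fl,f["cy"]],[0,0,1.]])
def rot(f):
    a=np.array(f["attitude"],float)
    return a if a.shape==(3,3) else R.from_euler('xyz',a,degrees=True).as_matrix()
def ray(f,uv,z):
    p=cv2.undistortPoints(np.array(uv,float).reshape(-1,1,2),K(f),np.array(f["D"],float)).reshape(-1,2)
    d=np.c_[p[:,0],-p[:,1],-np.ones(len(p))]@rot(f).T
    e=np.array(f["eye"],float); return e+d*((z-e[2])/d[:,2])[:,None]
def proj(f,P):
    q=(np.array(P,float).reshape(-1,3)-np.array(f["eye"]))@rot(f); q=q*[1,-1,-1]
    return cv2.projectPoints(q,np.zeros(3),np.zeros(3),K(f),np.array(f["D"],float))[0].reshape(-1,2)
E
python3 - <<'E'
from h import *
import pickle
print(env.state())
for n in("top","scene"):
    f=grab(n); cv2.imwrite(f"pics/{n}0.png",f["image"]); pickle.dump(f,open(n+"0.pkl","wb"))
    print(n,{k:v for k,v in f.items() if k!="image"})
E
```

```text
{'time_s': 0.0, 'qpos': array([ 7.51157566e+01,  1.83520528e+01,  8.97068893e+01, -9.16553859e-04,
        7.20442451e+01, -1.14538565e+00]), 'qvel': array([-0.0428259 , -0.02564004, -0.14022841, -0.04984082,  0.02233402,
       -0.04729735]), 'effort': array([ 1.45893551e-03, -4.12467706e+01, -2.31982791e+01,  7.28265988e-02,
        4.56990651e-02, -1.51758968e-04]), 'ee_pos': array([136.42815824, 558.05311324, 213.11288808]), 'ee_rot': array([-1.79896816e+02, -1.19142433e-03,  1.66261425e+02]), 'force': array([ 0.08760658, -0.28708939, -0.08934002]), 'torque': array([0.01420454, 0.00438144, 0.00995532]), 'gripper_force': 0.0, 'gripper_width': 91.01011562666001}
top {'fovy': 43.76341891163835, 'cx': 315.9541591709902, 'cy': 239.6044026930015, 'D': array([0.05410541, 0.        , 0.        , 0.        , 0.        ]), 'eye': array([ 383.28814577,  -13.10936384, 1043.21365679]), 'attitude': array([  9.52078667,  -0.31109908, -89.5145718 ])}
scene {'fovy': 56.51117381731489, 'cx': 313.5464867601907, 'cy': 237.67313492424034, 'D': array([0.0224629, 0.       , 0.       , 0.       , 0.       ]), 'eye': array([  26.66525606, -337.64019197,  665.05869176]), 'attitude': array([ 43.63833971,   0.61686503, -57.36518339])}
```

View pics/top0.png

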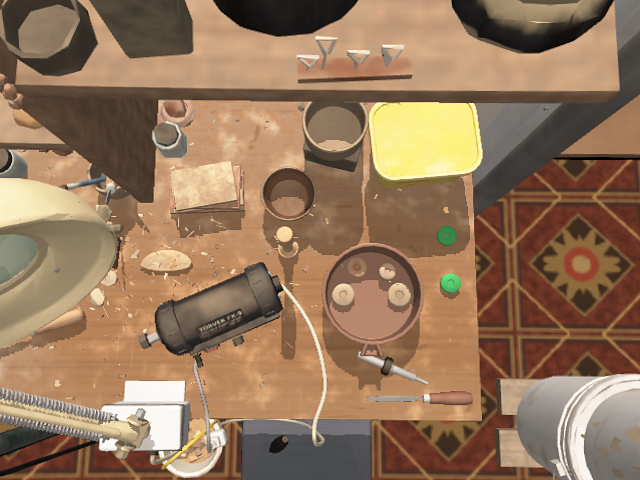

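View pics/scene0.png

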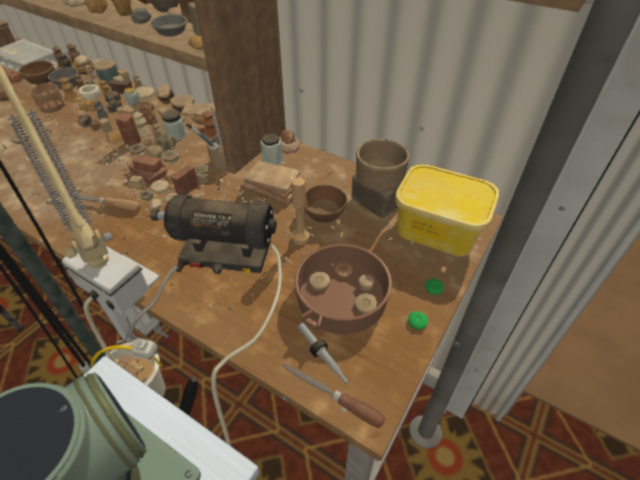

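Both views: the basin is centred near top px (373,295) with its spout at (371,350). The stirrer's top is at (285,234) and its foot at (288,250). The dark bowl is at (289,193), the boards at (205,187) and the rib at (165,261). A lamp on the left may block the arm's way, so I'll measure it too.

```bash
python3 - <<'E'
from h import *
import pickle
T=pickle.load(open("top0.pkl","rb"));S=pickle.load(open("scene0.pkl","rb"))
def tri(a,b):
    eT=np.array(T["eye"]);dT=ray(T,[a],0)[0]-eT; eS=np.array(S["eye"]);dS=ray(S,[b],0)[0]-eS
    s=np.linalg.lstsq(np.c_[dT,-dS],eS-eT,rcond=None)[0]; p=eT+s[0]*dT;q=eS+s[1]*dS
    return ((p+q)/2).round(), round(np.linalg.norm(p-q),1)
print("lampjoint",tri((130,430),(92,250)))
for z in (50,100,200,300,400,500,600): print(z,"springs end scene",ray(S,[(0,70),(45,155)],z).round().tolist(),"top",ray(T,[(0,395),(70,412)],z).round().tolist())
print("stirtop",tri((285.5,233),(299,182)), "foot",tri((288,250),(299,238)))
print("grinder end top",tri((283,283),(272,222)),tri((225,278),(212,203)))
print("tub corner",tri((375,103),(407,170)),tri((383,182),(398,203)),"cup",tri((335,104),(381,143)))
print("shelf edge z?",[ray(T,[(320,95)],z).round().tolist() for z in(300,450,600)])
# basin rim: mask
hsv=cv2.cvtColor(T["image"],cv2.COLOR_BGR2HSV); print(hsv[320,372],hsv[295,326],hsv[310,418],hsv[280,300],hsv[325,340])
print("rim tri L/R/far/near ray z50",ray(T,[(323,293),(423,293),(373,244),(373,345)],50).round(1).tolist())
print("spout",ray(T,[(371,355)],48).round(1))
w=grab("wrist");cv2.imwrite("pics/w0.png",w["image"]);print(w["eye"],w["attitude"])
c=cv2.resize(T["image"][220:390,255:475],None,fx=3.5,fy=3.5,interpolation=cv2.INTER_CUBIC);cv2.imwrite("pics/crop0.png",c)
E
```

```text
lampjoint (array([250., 258., 105.]), np.float64(0.7))
50 springs end scene [[602.0, 1137.0, 50.0], [410.0, 653.0, 50.0]] top [[296.0, 481.0, 50.0], [269.0, 370.0, 50.0]]
100 springs end scene [[555.0, 1017.0, 100.0], [379.0, 572.0, 100.0]] top [[300.0, 456.0, 100.0], [275.0, 351.0, 100.0]]
200 springs end scene [[461.0, 777.0, 200.0], [316.0, 411.0, 200.0]] top [[309.0, 406.0, 200.0], [287.0, 312.0, 200.0]]
300 springs end scene [[368.0, 537.0, 300.0], [254.0, 250.0, 300.0]] top [[318.0, 357.0, 300.0], [298.0, 274.0, 300.0]]
400 springs end scene [[274.0, 298.0, 400.0], [192.0, 89.0, 400.0]] top [[327.0, 307.0, 400.0], [310.0, 235.0, 400.0]]
500 springs end scene [[181.0, 58.0, 500.0], [130.0, -72.0, 500.0]] top [[335.0, 257.0, 500.0], [321.0, 197.0, 500.0]]
600 springs end scene [[87.0, -182.0, 600.0], [67.0, -233.0, 600.0]] top [[344.0, 207.0, 600.0], [332.0, 158.0, 600.0]]
stirtop (array([543.,  30., 148.]), np.float64(1.2)) foot (array([538.,  32.,   4.]), np.float64(2.0))
grinder end top (array([469.,  37., 105.]), np.float64(7.1)) (array([459., 140., 115.]), np.float64(49.1))
tub corner (array([ 770., -103.,   84.]), np.float64(27.4)) (array([ 639., -126.,   98.]), np.float64(2.3)) cup (array([750., -39., 138.]), np.float64(14.2))
shelf edge z? [[[700.0, -20.0, 300.0]], [[636.0, -18.0, 450.0]], [[572.0, -17.0, 600.0]]]
[ 10 104 184] [ 8 98 65] [ 10 105 173] [ 13 130 182] [ 10 106 173]
rim tri L/R/far/near ray z50 [[460.2, -29.5, 50.0], [461.8, -195.4, 50.0], [543.3, -113.2, 50.0], [376.1, -111.8, 50.0]]
spout [[ 360.1 -108.6   48. ]]
[ 68.16112625 574.21866585 384.9001813 ] [-14.71145859   0.11294147  76.25954853]
```

View pics/crop0.png

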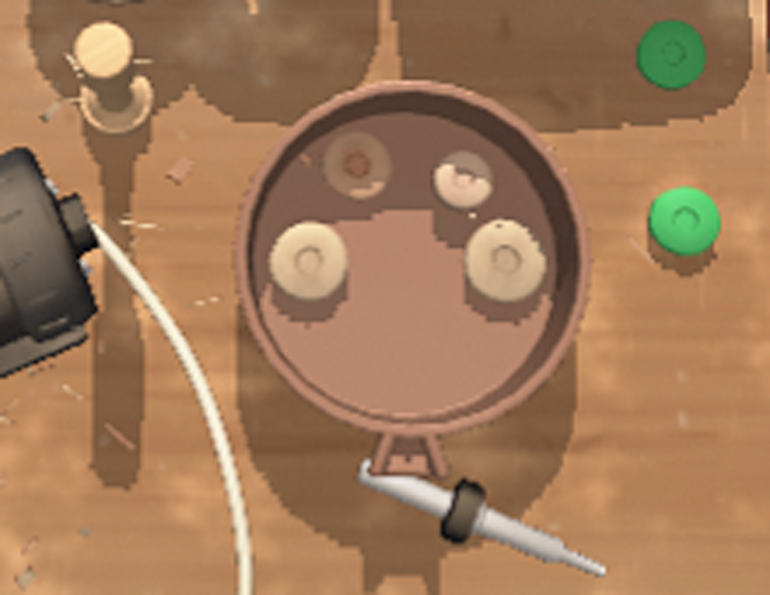

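View pics/w0.png

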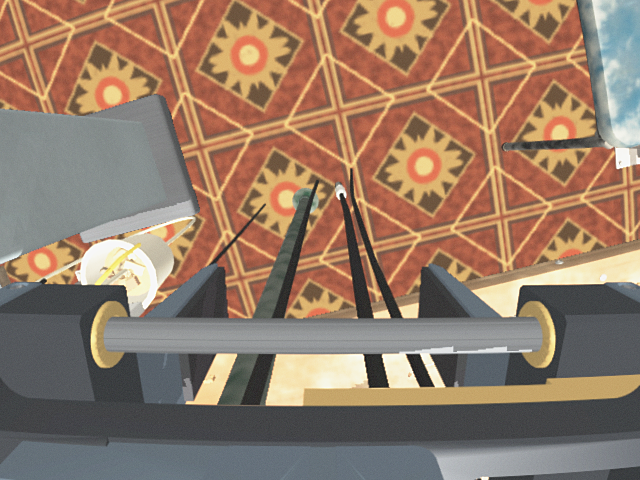

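The crop shows the basin, the spout pointing to the image bottom (world −x), and the four beads in the far half. The wrist view shows thin dark rods under the gripper near the desk edge. One more measurement covers those rods, plus refined basin and stirrer positions.

```bash
python3 - <<'E'
from h import *
import pickle
T=pickle.load(open("top0.pkl","rb"));S=pickle.load(open("scene0.pkl","rb"))
hsv=cv2.cvtColor(T["image"],cv2.COLOR_BGR2HSV)
# basin rim: brown low saturation pixels vs bench; outer hull
m=cv2.inRange(hsv,(0,60,30),(11,122,255)); m[:238]=0;m[385:]=0;m[:,:315]=0;m[:,430:]=0
m=cv2.morphologyEx(m,cv2.MORPH_OPEN,np.ones((3,3)))
c=max(cv2.findContours(m,cv2.RETR_EXTERNAL,cv2.CHAIN_APPROX_NONE)[0],key=cv2.contourArea)[:,0]
h=c[(c[:,1]<335)]
P=ray(T,h,50)[:,:2]
for _ in range(4):
    s=np.linalg.lstsq(np.c_[2*P,np.ones(len(P))],(P**2).sum(1),rcond=None)[0]; r=np.sqrt(s[2]+s[:2]@s[:2]); d=np.hypot(*(P-s[:2]).T)-r; P=P[abs(d)<max(2,1.5*d.std())]
print("rim",s[:2].round(1),r.round(1),len(P),d.std().round(2))
n=c[c[:,1]>347]; print("spout",n.min(0),n.max(0),ray(T,[n[n[:,1]>=n[:,1].max()-1].mean(0)],48).round(1))
y=lambda u,v:hsv[v,u]
print("stir top hsv",y(285,233),y(300,233))
c0=np.array([255,220]);px=np.array([(104,50),(116,96),(309,261),(505,260),(357,164),(463,181)])/3.5+c0
print("stirrer top z152",ray(T,px[:1],152).round(1))
for q,z in zip(px[2:],(18,18,17,24)): print("bead",ray(T,[q],z).round(1))
cv2.imwrite("pics/crop1.png",cv2.resize(S["image"][150:480,0:260],None,fx=1.8,fy=1.8))
E
```

```text
rim [ 461.2 -111.6] 83.6 228 0.51
spout [361 348] [382 355] [[ 360.6 -110.2   48. ]]
stir top hsv [ 20  84 250] [ 13 110 130]
stirrer top z152 [[540.5  30.7 152. ]]
bead [[460.3 -64.8  18. ]]
bead [[ 461.7 -160.7   18. ]]
bead [[508.4 -88.6  17. ]]
bead [[ 499.6 -139.9   24. ]]
```

View pics/crop1.png

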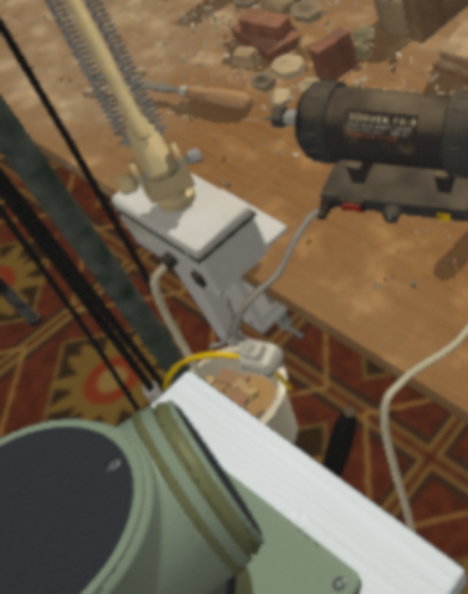

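The crop shows the lamp clamped to the desk edge, and dark near-vertical poles beyond it. I'll make a small move up first, then locate the poles from two views.

Emit:
send_rows(targets="0 0 -0.02 0 0 0 100;0 0 -0.02 0 0 0 100")

```text
time_s: 0.32
ee_pos: [136.9, 559.9, 236.3]
ee_rot: [179.7, 0.0, 166.3]
force: [-0.3, 0.7, 1.6]
gripper_width: 91.4
gripper_force: 0.0
```

```bash
python3 - <<'E'
from h import *
import pickle
S=pickle.load(open("scene0.pkl","rb"));W=grab("wrist")
st=env.state();print(st["ee_pos"].round(1),st["ee_rot"].round(1),W["eye"].round(),W["fovy"])
# edges thick pole: wrist pixels shift slightly after 20mm move; use as is
def plane(f,a,b):
    e=np.array(f["eye"]);d=[ray(f,[p],-700)[0]-e for p in(a,b)];n=np.cross(*d);return n/np.linalg.norm(n),e
def line(ws,ss):
    n1,e1=plane(W,*ws);n2,e2=plane(S,*ss);d=np.cross(n1,n2);d/=d[2]
    p=np.linalg.lstsq(np.array([n1,n2,[0,0,1]]),np.array([n1@e1,n2@e2,0]),rcond=None)[0]
    return p.round(),d.round(3)
s=lambda x,y:(x/1.8,150+y/1.8)
print("thick",line([(308,195),(245,390)],[s(0,115),s(165,365)]))
print("thinR",line([(340,190),(377,385)],[s(0,195),s(150,380)]))
print("thinL",line([(351,175),(428,385)],[s(0,25),s(155,380)]))
for n,f in(("w",W),("s",S)):
    print(n,"vertical vanishing / nadir px",proj(f,np.array(f["eye"])+[0.0,0,-1000]).round())
print("wrist rod floor",ray(W,[(308,195)],-750).round(),ray(S,[s(165,365)],-750).round())
g=cv2.Canny(W["image"],60,150); cv2.imwrite("pics/w1.png",W["image"])
E
```

```text
[136.8 559.5 235.2] [179.8   0.  166.3] [ 68. 575. 408.] 63.621608038277046
thick (array([220., 484.,   0.]), array([ 0.023, -0.026,  1.   ]))
thinR (array([195., 580.,  -0.]), array([-0.013, -0.024,  1.   ]))
thinL (array([296., 623.,   0.]), array([ 0.132, -0.025,  1.   ]))
w vertical vanishing / nadir px [[321. 143.]]
s vertical vanishing / nadir px [[320. 672.]]
wrist rod floor [[ 207.  501. -750.]] [[ 270.  763. -750.]]
```

Vertical poles stand at about (220,484) and (195,580), and the lamp pole at about r 390–450. I'll retract radially, turn the tool so its y is tangential, and then sweep round inside all of them.

Emit:
send_rows(targets="0 -0.03 -0.01 0 0 0 100;0 -0.06 -0.02 0 0 0 100;0 -0.095 -0.03 0 0 0 100;0 -0.13 -0.04 0 0 0 100;0 -0.165 -0.05 0 0 0 100;0 -0.2 -0.06 0 0 0 100;0 -0.23 -0.06 0 0 0 100;0 -0.25 -0.06 0 0 0 100;0 -0.25 -0.06 0 0 -7 100;0 -0.25 -0.06 0 0 -14 100;0 -0.25 -0.06 0 0 -21 100;0 -0.25 -0.06 0 0 -28 100")

```text
time_s: 1.37
ee_pos: [77.1, 315.2, 293.3]
ee_rot: [-180.0, -0.0, -165.4]
force: [0.8, 1.3, 0.0]
gripper_width: 91.4
gripper_force: 0.0
```

```bash
cat > plan.py <<'E'
from h import *
def rows(way,grip,P0,A0):
    """way: list of (x,y,z mm, world yaw); print rows relative to commanded pose P0, yaw A0 (tool down)"""
    a=np.radians(A0);Rt=np.array([[np.cos(a),np.sin(a),0],[np.sin(a),-np.cos(a),0],[0,0,-1]])
    out=[]
    for x,y,z,w in way:
        s=Rt.T@(np.array([x,y,z])-P0)/1000; t=-((w-A0+180)%360-180)
        out.append(" ".join(f"{v:.4g}" for v in [*s.round(4),0,0,round(t,1),grip]))
    for i in range(0,len(out),12): print(";".join(out[i:i+12]))
E
python3 -c "
from h import *
s=env.state();print(s['ee_pos'].round(1),s['ee_rot'].round(2),s['qpos'].round(1),s['force'].round(1))"
```

```text
[ 77.1 315.2 293.3] [-1.7999e+02 -1.0000e-02 -1.6539e+02] [ 74.2  -8.  108.   -0.   80.  -30.4] [0.8 1.3 0. ]
```

Emit:
send_rows(targets="0 0 0 0 0 -7 100;0 0 0 0 0 -14 100;0 0 0 0 0 -21 100;0 0 0 0 0 -28 100;0 0 0 0 0 -35 100;0 0 0 0 0 -42 100;0 0 0 0 0 -49 100;0 0 0 0 0 -56 100;0 0 0 0 0 -60 100;0 0 0 0 0 -60 100")

```text
time_s: 2.2
ee_pos: [77.1, 315.4, 293.2]
ee_rot: [-180.0, -0.0, -105.7]
force: [0.1, -0.1, 0.2]
gripper_width: 91.5
gripper_force: 0.0
```

```bash
python3 - <<'E'
from plan import *
s=env.state();P=s['ee_pos'];A=s['ee_rot'][2];print(P.round(1),A,s['qpos'].round(1))
az0=np.degrees(np.arctan2(P[1],P[0]))
az=np.linspace(az0,3,14)[1:]
rows([(312*np.cos(np.radians(t)),312*np.sin(np.radians(t)),P[2],t+180) for t in az[:12]],100,P,A)
E
```

```text
[ 77.1 315.4 293.2] -105.67737614585069 [ 74.2  -7.9 108.   -0.   80.  -90.1]
0.0131 -0.0311 0 0 0 3.7 100;0.0166 -0.0616 0 0 0 9.3 100;0.023 -0.0916 0 0 0 15 100;0.0324 -0.1208 0 0 0 20.6 100;0.0446 -0.1489 0 0 0 26.2 100;0.0595 -0.1757 0 0 0 31.9 100;0.077 -0.201 0 0 0 37.5 100;0.0968 -0.2243 0 0 0 43.1 100;0.1189 -0.2457 0 0 0 48.8 100;0.1429 -0.2647 0 0 0 54.4 100;0.1687 -0.2813 0 0 0 60.1 100;0.196 -0.2953 0 0 0 65.7 100
```

Emit:
send_rows(targets="0.013 -0.031 0 0 0 4 100;0.017 -0.062 0 0 0 9 100;0.023 -0.092 0 0 0 15 100;0.032 -0.121 0 0 0 21 100;0.045 -0.149 0 0 0 26 100;0.06 -0.176 0 0 0 32 100;0.077 -0.201 0 0 0 38 100")

```text
time_s: 2.78
ee_pos: [250.8, 185.9, 293.5]
ee_rot: [180.0, 0.0, -144.2]
force: [0.8, 0.6, 0.2]
gripper_width: 91.0
gripper_force: 0.0
```

Emit:
send_rows(targets="0.003 -0.03 0 0 0 6 100;0.01 -0.061 0 0 0 11 100;0.019 -0.09 0 0 0 17 100;0.03 -0.119 0 0 0 23 100;0.044 -0.147 0 0 0 28 100;0.055 -0.165 0 0 0 34 100;0.055 -0.165 0 0 0 36 100")

```text
time_s: 3.37
ee_pos: [303.0, 18.4, 293.4]
ee_rot: [-179.9, -0.0, 179.6]
force: [-0.4, 0.8, 0.0]
gripper_width: 91.3
gripper_force: 0.0
```

```bash
python3 - <<'E'
from plan import *
s=env.state();P=s['ee_pos'];A=s['ee_rot'][2];print(P.round(1),A,s['qpos'].round(1),s['force'].round(1))
rows([(541,31,P[2],180),(541,31,109,180)],100,P,A)
f=grab("scene");cv2.imwrite("pics/s2.png",f["image"])
E
```

```text
[303.   18.4 293.4] 179.58980120016614 [ 1.400e+00 -1.010e+01  1.096e+02 -1.000e-01  8.050e+01 -8.820e+01] [-0.4  0.8  0. ]
-0.2379 0.0143 0 0 0 -0.4 100;-0.2379 0.0143 0.1844 0 0 -0.4 100
```

Emit:
send_rows(targets="-0.035 0.002 0 0 0 0 100;-0.07 0.004 0 0 0 0 100;-0.105 0.006 0 0 0 0 100;-0.14 0.008 0 0 0 0 100;-0.175 0.01 0 0 0 0 100;-0.21 0.012 0 0 0 -0.4 100;-0.238 0.0135 0 0 0 -0.4 100;-0.238 0.0135 0.03 0 0 -0.4 100;-0.238 0.0135 0.06 0 0 -0.4 100;-0.238 0.0135 0.08 0 0 -0.4 100;-0.238 0.0135 0.08 0 0 -0.4 100")

```text
time_s: 4.33
ee_pos: [537.9, 36.7, 208.7]
ee_rot: [-180.0, -0.6, -179.3]
force: [-0.7, 0.0, -0.1]
gripper_width: 90.9
gripper_force: 0.0
```

```bash
python3 - <<'E'
from plan import *
s=env.state();P=s['ee_pos'];A=s['ee_rot'][2];print(P.round(1),A,s['qpos'].round(1),s['force'].round(1))
f=grab("wrist");print(f["eye"],f["attitude"],"expect stirrer top px",proj(f,[(541,31,152),(541,31,0)]).round())
cv2.imwrite("pics/w2.png",f["image"])
E
```

```text
[537.9  36.7 208.7] -179.32144366988803 [  2.7  15.6  94.3   0.   70.7 -88. ] [-0.7  0.  -0.1]
[469.33266806  34.78785416 381.16463314] [-1.41001824e+01  3.01429722e-02  9.06769772e+01] expect stirrer top px [[315. 266.]
 [318. 221.]]
```

View pics/w2.png

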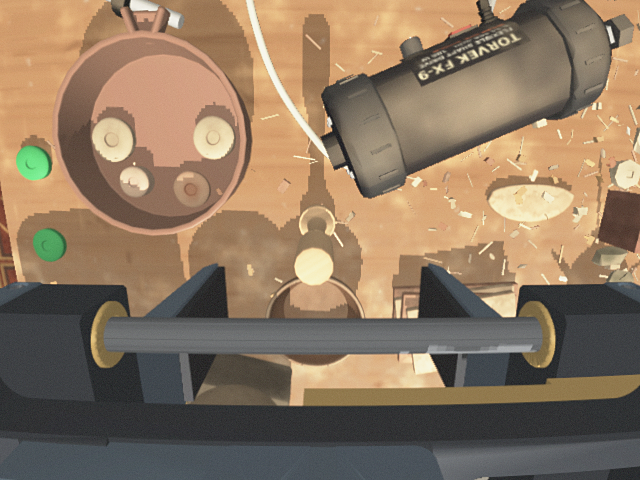

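The stirrer top is at (314,266), exactly where predicted, and centred between the fingers. Descending to grasp.

Emit:
send_rows(targets="0 -0.003 0.03 0 0 0 100;0 -0.005 0.06 0 0 0 100;0 -0.005 0.085 0 0 0 100;0 -0.005 0.1 0 0 0 100;0 -0.005 0.1 0 0 0 100;0 -0.005 0.1 0 0 0 100")

```text
time_s: 4.88
ee_pos: [541.9, 31.4, 115.1]
ee_rot: [180.0, 0.1, -179.3]
force: [0.9, -0.4, 0.3]
gripper_width: 91.0
gripper_force: 0.0
```

Emit:
send_rows(targets="0 0 0.008 0 0 0 100;0 0 0.008 0 0 0 60;0 0 0.008 0 0 0 35;0 0 0.008 0 0 0 25;0 0 0.008 0 0 0 20;0 0 0.008 0 0 0 15;0 0 0.008 0 0 0 10;0 0 0.008 0 0 0 10;0 0 0.008 0 0 0 10;0 0 0.008 0 0 0 10", grip_force=35)

```text
time_s: 5.72
ee_pos: [541.0, 31.1, 105.9]
ee_rot: [180.0, 0.0, -179.3]
force: [1.2, 0.7, -0.7]
gripper_width: 33.7
gripper_force: 0.0
```

Emit:
send_rows(targets="0 0 -0.02 0 0 0 5;0 0 -0.04 0 0 0 5;0 0 -0.06 0 0 0 5;0 0 -0.08 0 0 0 5;0 0 -0.09 0 0 0 5;0 0 -0.09 0 0 0 5;0 0 -0.09 0 0 0 5")

```text
time_s: 6.3
ee_pos: [540.8, 31.1, 195.6]
ee_rot: [180.0, -0.0, -179.3]
force: [0.1, -0.4, -0.9]
gripper_width: 25.2
gripper_force: 35.0
```

```bash
python3 - <<'E'
from plan import *
import cv2
s=env.state();P=s['ee_pos'];A=s['ee_rot'][2];print(P.round(1),s['ee_rot'],s['gripper_width'],s['force'].round(1))
f=grab("scene");g=grab("top")
im=np.hstack([cv2.resize(f["image"][60:340,220:420],None,fx=2,fy=2),cv2.resize(g["image"][170:370,240:440],(400,560))])
cv2.imwrite("pics/m3.png",im)
E
```

```text
[540.8  31.1 195.6] [ 1.79993232e+02 -1.04506445e-02 -1.79342606e+02] 25.19684584706878 [ 0.1 -0.4 -0.9]
```

View pics/m3.png

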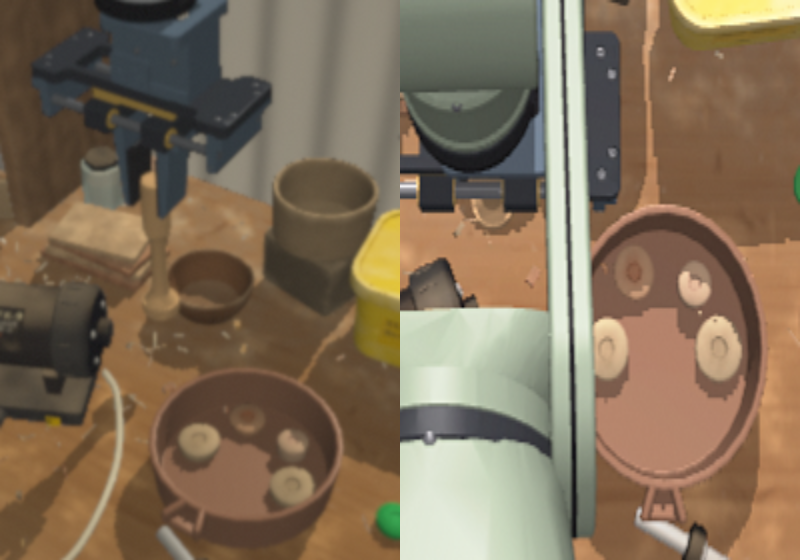

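The stirrer is held upright, with its foot near scene px (300,217). The fingers finished closing during the lift, so I need the foot's actual height.

```bash
python3 - <<'E'
from plan import *
import pickle
S0=pickle.load(open("scene0.pkl","rb"));S=grab("scene")
a=np.radians(np.arange(0,360,10))
def low(f,z): 
    c=np.c_[541+18*np.cos(a),31+18*np.sin(a),0*a+z]; q=proj(f,c); return q[:,1].max().round(1),q[:,0].min().round(1),q[:,0].max().round(1)
print("start expected z0",low(S0,0)); 
for z in(50,60,70,80,90): print(z,low(S,z))
for f,r in((S0,range(215,252,1)),(S,range(195,232,1))):
    hsv=cv2.cvtColor(f["image"],cv2.COLOR_BGR2HSV); print([(y,*hsv[y,300].tolist()) for y in r][::1])
E
```

```text
start expected z0 (np.float64(245.0), np.float64(292.2), np.float64(309.7))
50 (np.float64(227.6), np.float64(291.1), np.float64(309.3))
60 (np.float64(223.9), np.float64(290.8), np.float64(309.2))
70 (np.float64(220.2), np.float64(290.6), np.float64(309.1))
80 (np.float64(216.4), np.float64(290.3), np.float64(309.0))
90 (np.float64(212.6), np.float64(290.1), np.float64(308.9))
[(215, 17, 116, 114), (216, 17, 116, 117), (217, 16, 114, 116), (218, 17, 114, 116), (219, 17, 113, 117), (220, 17, 111, 117), (221, 16, 115, 118), (222, 17, 117, 118), (223, 17, 115, 120), (224, 17, 116, 119), (225, 17, 116, 119), (226, 17, 116, 121), (227, 16, 116, 121), (228, 17, 116, 121), (229, 16, 115, 122), (230, 17, 117, 122), (231, 18, 116, 123), (232, 17, 114, 125), (233, 16, 115, 131), (234, 16, 117, 137), (235, 17, 116, 143), (236, 17, 115, 148), (237, 17, 117, 150), (238, 17, 120, 149), (239, 17, 118, 149), (240, 17, 116, 145), (241, 17, 117, 129), (242, 16, 115, 122), (243, 17, 116, 121), (244, 17, 119, 118), (245, 16, 121, 105), (246, 14, 129, 97), (247, 15, 129, 97), (248, 15, 134, 110), (249, 15, 138, 129), (250, 14, 140, 140), (251, 15, 143, 143)]
[(195, 17, 114, 119), (196, 17, 115, 120), (197, 17, 115, 120), (198, 16, 114, 121), (199, 16, 116, 121), (200, 16, 115, 124), (201, 16, 114, 123), (202, 16, 114, 123), (203, 17, 114, 125), (204, 17, 114, 125), (205, 17, 114, 125), (206, 17, 116, 128), (207, 17, 115, 129), (208, 17, 116, 132), (209, 16, 115, 140), (210, 17, 117, 144), (211, 17, 118, 149), (212, 16, 117, 153), (213, 17, 119, 154), (214, 16, 117, 153), (215, 16, 118, 151), (216, 16, 117, 139), (217, 17, 114, 127), (218, 16, 115, 126), (219, 16, 114, 128), (220, 16, 113, 124), (221, 16, 118, 108), (222, 15, 119, 101), (223, 15, 117, 100), (224, 15, 116, 103), (225, 16, 119, 103), (226, 15, 113, 102), (227, 15, 115, 100), (228, 15, 116, 99), (229, 15, 117, 98), (230, 15, 113, 99), (231, 15, 115, 100)]
```

The foot is at z≈70 with the TCP at 196, so the grip is too high on the stirrer. I'll set it down and regrasp lower.

Emit:
send_rows(targets="0 0 0.02 0 0 0 5;0 0 0.04 0 0 0 5;0 0 0.055 0 0 0 5;0 0 0.065 0 0 0 5;0 0 0.069 0 0 0 5;0 0 0.07 0 0 0 5;0 0 0.07 0 0 0 5;0 0 0.07 0 0 0 5")

```text
time_s: 7.12
ee_pos: [541.3, 31.2, 127.7]
ee_rot: [180.0, 0.1, -179.3]
force: [-3.0, -0.5, 10.6]
gripper_width: 25.4
gripper_force: 35.0
```

Emit:
send_rows(targets="0 0 0 0 0 0 40;0 0 0 0 0 0 50;0 0 0 0 0 0 50;0 0 0 0 0 0 50;0 0 0.01 0 0 0 50;0 0 0.02 0 0 0 50;0 0 0.021 0 0 0 50;0 0 0.021 0 0 0 50")

```text
time_s: 7.78
ee_pos: [540.0, 31.1, 103.4]
ee_rot: [180.0, -0.2, -179.3]
force: [-0.1, -0.6, 0.1]
gripper_width: 45.7
gripper_force: 0.0
```

Emit:
send_rows(targets="0 0 0 0 0 0 5;0 0 0 0 0 0 5;0 0 0 0 0 0 5;0 0 0 0 0 0 5;0 0 0 0 0 0 5;0 0 0 0 0 0 5;0 0 0 0 0 0 5;0 0 0 0 0 0 5;0 0 0 0 0 0 5;0 0 0 0 0 0 5", grip_force=40)

```text
time_s: 8.62
ee_pos: [541.2, 31.1, 105.2]
ee_rot: [180.0, 0.0, -179.3]
force: [0.4, -0.0, 2.2]
gripper_width: 25.2
gripper_force: 40.0
```

```bash
python3 - <<'E'
from plan import *
P=np.array([541.2,31.1,105.2]);A=-179.3
e=np.array([413.5,-112])
w=[(541.2,31.1,z,A) for z in(130,160,185)]+[(*(P[:2]+(e-P[:2])*k/7),185,A) for k in range(1,8)]
rows(w,5,P,A)
print("arcs")
c=np.array([460.5,-112]);
pt=lambda t:(c[0]+47*np.cos(np.radians(t)),c[1]+47*np.sin(np.radians(t)),114,A)
for k in range(3):
    t0=180-120*k; rows([pt(t0-10*i) for i in range(1,13)],5,np.array(pt(t0)[:3]),A)
E
```

```text
0 0 -0.0248 0 0 -0 5;0 0 -0.0548 0 0 -0 5;0 0 -0.0798 0 0 -0 5;0.0185 -0.0202 -0.0798 0 0 -0 5;0.037 -0.0404 -0.0798 0 0 -0 5;0.0555 -0.0607 -0.0798 0 0 -0 5;0.074 -0.0809 -0.0798 0 0 -0 5;0.0925 -0.1011 -0.0798 0 0 -0 5;0.1109 -0.1213 -0.0798 0 0 -0 5;0.1294 -0.1415 -0.0798 0 0 -0 5
arcs
-0.0008 0.0082 0 0 0 -0 5;-0.003 0.016 0 0 0 -0 5;-0.0066 0.0234 0 0 0 -0 5;-0.0114 0.0301 0 0 0 -0 5;-0.0172 0.0358 0 0 0 -0 5;-0.024 0.0404 0 0 0 -0 5;-0.0315 0.0438 0 0 0 -0 5;-0.0394 0.0458 0 0 0 -0 5;-0.0476 0.0464 0 0 0 -0 5;-0.0557 0.0456 0 0 0 -0 5;-0.0636 0.0434 0 0 0 -0 5;-0.071 0.0398 0 0 0 -0 5
-0.0067 -0.0048 0 0 0 -0 5;-0.0124 -0.0106 0 0 0 -0 5;-0.017 -0.0174 0 0 0 -0 5;-0.0204 -0.0249 0 0 0 -0 5;-0.0224 -0.0328 0 0 0 -0 5;-0.023 -0.041 0 0 0 -0 5;-0.0222 -0.0491 0 0 0 -0 5;-0.02 -0.057 0 0 0 -0 5;-0.0164 -0.0644 0 0 0 -0 5;-0.0116 -0.0711 0 0 0 -0 5;-0.0058 -0.0768 0 0 0 -0 5;0.001 -0.0814 0 0 0 -0 5
0.0075 -0.0034 0 0 0 -0 5;0.0154 -0.0054 0 0 0 -0 5;0.0236 -0.006 0 0 0 -0 5;0.0317 -0.0052 0 0 0 -0 5;0.0396 -0.003 0 0 0 -0 5;0.047 0.0006 0 0 0 -0 5;0.0536 0.0054 0 0 0 -0 5;0.0594 0.0112 0 0 0 -0 5;0.064 0.018 0 0 0 -0 5;0.0674 0.0255 0 0 0 -0 5;0.0694 0.0334 0 0 0 -0 5;0.07 0.0416 0 0 0 -0 5
```

Emit:
send_rows(targets="0 0 -0.025 0 0 0 5;0 0 -0.055 0 0 0 5;0 0 -0.08 0 0 0 5;0.018 -0.02 -0.08 0 0 0 5;0.037 -0.04 -0.08 0 0 0 5;0.055 -0.061 -0.08 0 0 0 5;0.074 -0.081 -0.08 0 0 0 5;0.092 -0.101 -0.08 0 0 0 5;0.111 -0.121 -0.08 0 0 0 5;0.129 -0.1415 -0.08 0 0 0 5;0.129 -0.1415 -0.08 0 0 0 5;0.129 -0.1415 -0.08 0 0 0 5")

```text
time_s: 9.62
ee_pos: [412.9, -112.4, 184.8]
ee_rot: [180.0, -0.0, -179.5]
force: [-0.2, -0.3, -0.5]
gripper_width: 25.6
gripper_force: 40.0
```

```bash
python3 - <<'E'
from plan import *
f=grab("scene");g=grab("top");s=env.state();print(s['ee_pos'].round(1),s['force'].round(1),s['gripper_width'])
x,y,z=s['ee_pos'];print("foot px expected if no slip",proj(f,[(x,y,z-105.2)]).round(1))
cv2.imwrite("pics/m4.png",np.hstack([cv2.resize(f["image"][100:360,240:440],(400,520)),cv2.resize(g["image"][200:400,290:444],(400,520))]))
E
```

```text
[ 414.1 -111.6  184.9] [ 0.1  0.2 -0.5] 25.679593501887794
foot px expected if no slip [[328.7 286.1]]
```

View pics/m4.png

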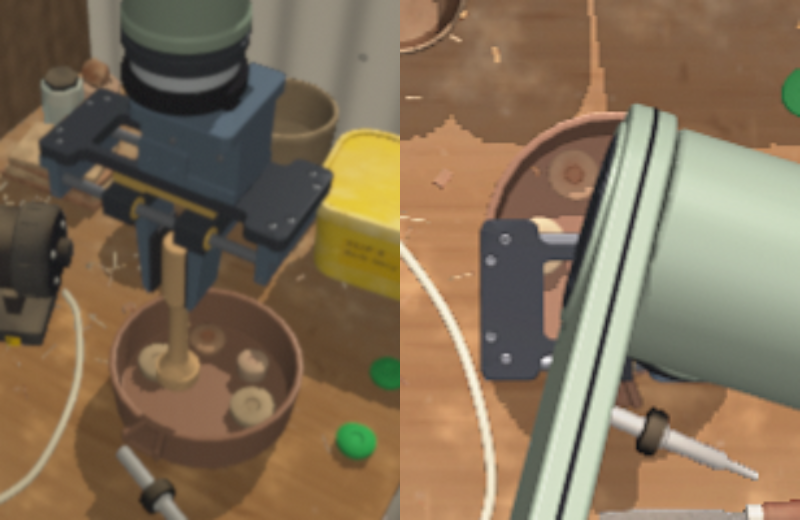

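The foot is at scene px (329,286), as expected without slip. Lowering it at the spout side, then round 1.

Emit:
send_rows(targets="0 0 0.02 0 0 0 5;0 0 0.04 0 0 0 5;0 0 0.055 0 0 0 5;0 0 0.065 0 0 0 5;0 0 0.07 0 0 0 5;0 0 0.07 0 0 0 5;0 0 0.07 0 0 0 5;0 0 0.07 0 0 0 5")

```text
time_s: 10.38
ee_pos: [414.5, -111.8, 115.5]
ee_rot: [-180.0, 0.1, -179.3]
force: [0.6, 0.1, -0.6]
gripper_width: 25.5
gripper_force: 40.0
```

Emit:
send_rows(targets="-0.001 0.008 0 0 0 0 5;-0.003 0.016 0 0 0 0 5;-0.007 0.023 0 0 0 0 5;-0.011 0.03 0 0 0 0 5;-0.017 0.036 0 0 0 0 5;-0.024 0.04 0 0 0 0 5;-0.031 0.044 0 0 0 0 5;-0.039 0.046 0 0 0 0 5;-0.048 0.046 0 0 0 0 5;-0.056 0.0455 0 0 0 0 5;-0.064 0.0435 0 0 0 0 5;-0.071 0.04 0 0 0 0 5")

```text
time_s: 11.38
ee_pos: [485.2, -71.3, 114.8]
ee_rot: [180.0, -0.0, -179.3]
force: [-0.5, -0.0, -1.3]
gripper_width: 25.5
gripper_force: 40.0
```

Emit:
send_rows(targets="-0.007 -0.005 0 0 0 0 5;-0.012 -0.011 0 0 0 0 5;-0.017 -0.017 0 0 0 0 5;-0.02 -0.025 0 0 0 0 5;-0.022 -0.033 0 0 0 0 5;-0.023 -0.041 0 0 0 0 5;-0.022 -0.049 0 0 0 0 5;-0.02 -0.057 0 0 0 0 5;-0.016 -0.064 0 0 0 0 5;-0.012 -0.071 0 0 0 0 5;-0.006 -0.077 0 0 0 0 5;0.001 -0.081 0 0 0 0 5")

```text
time_s: 12.38
ee_pos: [483.7, -153.0, 115.1]
ee_rot: [-180.0, 0.0, -179.4]
force: [0.1, 0.8, -2.1]
gripper_width: 25.5
gripper_force: 40.0
```

Emit:
send_rows(targets="0.007 -0.003 0 0 0 0 5;0.015 -0.005 0 0 0 0 5;0.023 -0.006 0 0 0 0 5;0.032 -0.005 0 0 0 0 5;0.04 -0.003 0 0 0 0 5;0.047 0.001 0 0 0 0 5;0.054 0.005 0 0 0 0 5;0.059 0.011 0 0 0 0 5;0.064 0.018 0 0 0 0 5;0.067 0.0255 0 0 0 0 5;0.069 0.033 0 0 0 0 5;0.07 0.041 0 0 0 0 5")

```text
time_s: 13.38
ee_pos: [413.2, -111.0, 114.9]
ee_rot: [180.0, -0.0, -179.3]
force: [-0.1, 0.7, -1.7]
gripper_width: 25.3
gripper_force: 40.0
```

```bash
python3 - <<'E'
from plan import *
f=grab("scene");g=grab("top");s=env.state();print(s['time_s'],s['ee_pos'].round(1),s['ee_rot'].round(1),s['force'].round(1),s['gripper_width'])
x,y,z=s['ee_pos'];print("foot px expected if no slip",proj(f,[(x,y,z-105.2)]).round(1))
cv2.imwrite("pics/m5.png",np.hstack([cv2.resize(f["image"][100:360,240:440],(400,520)),cv2.resize(g["image"][200:400,290:444],(400,520))]))
E
```

```text
13.4833 [ 413.2 -110.5  114.8] [ 179.9   -0.  -179.3] [ 0.1 -0.8 -1.2] 25.144099905829638
foot px expected if no slip [[327.4 310.6]]
```

View pics/m5.png

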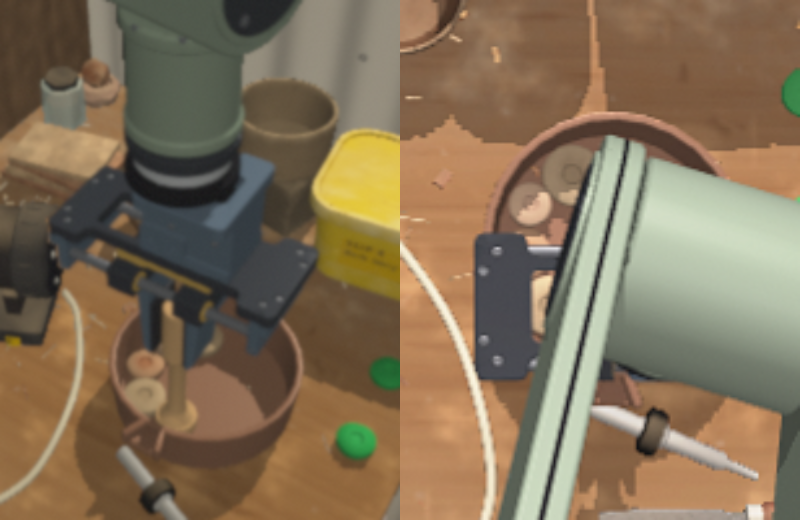

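Round 1 worked: the beads are bunched ahead of the foot, which is now at about (329,311) by the spout. Round 2.

Emit:
send_rows(targets="-0.001 0.007 0 0 0 0 5;-0.003 0.015 0 0 0 0 5;-0.007 0.022 0 0 0 0 5;-0.011 0.029 0 0 0 0 5;-0.017 0.035 0 0 0 0 5;-0.024 0.039 0 0 0 0 5;-0.031 0.043 0 0 0 0 5;-0.039 0.045 0 0 0 0 5;-0.048 0.045 0 0 0 0 5;-0.056 0.0445 0 0 0 0 5;-0.064 0.0425 0 0 0 0 5;-0.071 0.039 0 0 0 0 5")

```text
time_s: 14.48
ee_pos: [485.3, -72.2, 114.9]
ee_rot: [180.0, 0.0, -179.3]
force: [-0.6, 0.6, -1.1]
gripper_width: 25.5
gripper_force: 40.0
```

Emit:
send_rows(targets="-0.007 -0.005 0 0 0 0 5;-0.012 -0.011 0 0 0 0 5;-0.017 -0.017 0 0 0 0 5;-0.02 -0.025 0 0 0 0 5;-0.022 -0.033 0 0 0 0 5;-0.023 -0.041 0 0 0 0 5;-0.022 -0.049 0 0 0 0 5;-0.02 -0.057 0 0 0 0 5;-0.016 -0.064 0 0 0 0 5;-0.012 -0.071 0 0 0 0 5;-0.006 -0.077 0 0 0 0 5;0.001 -0.081 0 0 0 0 5")

```text
time_s: 15.48
ee_pos: [483.7, -154.0, 115.0]
ee_rot: [-180.0, 0.0, -179.4]
force: [0.1, -0.2, -0.9]
gripper_width: 25.4
gripper_force: 40.0
```

Emit:
send_rows(targets="0.007 -0.003 0 0 0 0 5;0.015 -0.005 0 0 0 0 5;0.023 -0.006 0 0 0 0 5;0.032 -0.005 0 0 0 0 5;0.04 -0.003 0 0 0 0 5;0.047 0.001 0 0 0 0 5;0.054 0.005 0 0 0 0 5;0.059 0.011 0 0 0 0 5;0.064 0.018 0 0 0 0 5;0.067 0.0255 0 0 0 0 5;0.069 0.033 0 0 0 0 5;0.07 0.041 0 0 0 0 5")

```text
time_s: 16.48
ee_pos: [413.3, -112.0, 114.9]
ee_rot: [-180.0, -0.0, -179.3]
force: [-0.1, 0.4, -1.3]
gripper_width: 25.0
gripper_force: 40.0
```

Emit:
send_rows(targets="0 0 0 0 0 0 5;0 0 0 0 0 0 5;0 0 0 0 0 0 5;0 0 -0.02 0 0 0 5;0 0 -0.04 0 0 0 5;0 0 -0.06 0 0 0 5;0 0 -0.075 0 0 0 5;0 0 -0.08 0 0 0 5;0 0 -0.08 0 0 0 5")

```text
time_s: 17.23
ee_pos: [414.5, -113.3, 195.9]
ee_rot: [-180.0, 0.2, -179.4]
force: [0.5, -0.1, -1.9]
gripper_width: 25.1
gripper_force: 40.0
```

```bash
python3 - <<'E'
from plan import *
f=grab("scene");s=env.state();P=s['ee_pos'];A=s['ee_rot'][2];print(s['time_s'],P.round(1),s['ee_rot'].round(1),s['force'].round(1),s['gripper_width'])
x,y,z=P;print("foot px expected if no slip",proj(f,[(x,y,z-105.2)]).round(1))
cv2.imwrite("pics/m6.png",cv2.resize(f["image"][130:390,240:440],(400,520)))
E
```

```text
17.2833 [ 413.7 -113.   194.8] [ 180.     0.  -179.4] [-0.4  0.  -1.8] 25.42242726095786
foot px expected if no slip [[329.4 282.9]]
```

View pics/m6.png

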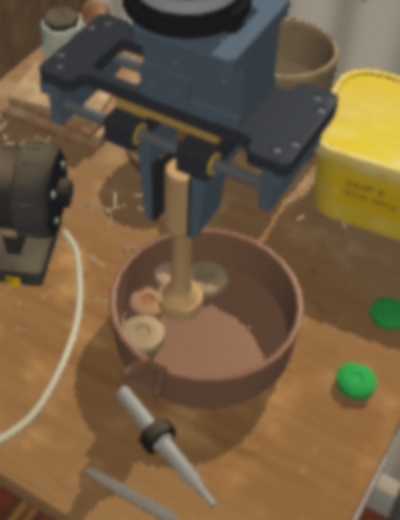

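Two rounds are done and the beads sit bunched at the left of the basin, near (144,332), (146,300), (165,272) and (208,278). Returning the stirrer to its original bare spot.

Emit:
send_rows(targets="-0.018 0.02 0 0 0 0 5;-0.037 0.041 0 0 0 0 5;-0.055 0.061 0 0 0 0 5;-0.074 0.081 0 0 0 0 5;-0.092 0.102 0 0 0 0 5;-0.11 0.122 0 0 0 0 5;-0.129 0.1425 0 0 0 0 5;-0.129 0.1425 0 0 0 0 5;-0.129 0.1425 0.03 0 0 0 5;-0.129 0.1425 0.055 0 0 0 5;-0.129 0.1425 0.075 0 0 0 5;-0.129 0.1425 0.08 0 0 0 5")

```text
time_s: 18.28
ee_pos: [537.4, 30.7, 110.2]
ee_rot: [-180.0, -0.6, -179.3]
force: [0.0, -0.9, -1.2]
gripper_width: 25.6
gripper_force: 40.0
```

Emit:
send_rows(targets="0 0 0.002 0 0 0 5;0 0 0.004 0 0 0 5;0 0 0.006 0 0 0 5;0 0 0.007 0 0 0 5;0 0 0.008 0 0 0 5;0 0 0.008 0 0 0 5;0 0 0.008 0 0 0 5")

```text
time_s: 18.87
ee_pos: [541.2, 31.1, 107.4]
ee_rot: [180.0, 0.1, -179.3]
force: [-0.2, -0.2, 0.7]
gripper_width: 25.8
gripper_force: 40.0
```

Emit:
send_rows(targets="0 0 0.001 0 0 0 5;0 0 0.0015 0 0 0 5;0 0 0.0015 0 0 0 5;0 0 0.0015 0 0 0 5")

```text
time_s: 19.2
ee_pos: [541.0, 31.1, 105.4]
ee_rot: [180.0, 0.0, -179.3]
force: [-0.3, 0.1, -1.0]
gripper_width: 25.1
gripper_force: 40.0
```

Emit:
send_rows(targets="0 0 0.0005 0 0 0 5;0 0 0.001 0 0 0 5;0 0 0.001 0 0 0 5;0 0 0.001 0 0 0 5")

```text
time_s: 19.53
ee_pos: [541.2, 31.1, 105.2]
ee_rot: [180.0, 0.0, -179.3]
force: [-2.8, 0.7, 5.4]
gripper_width: 25.1
gripper_force: 40.0
```

Contact (5.4 N). Releasing, then rising straight up.

Emit:
send_rows(targets="0 0 0 0 0 0 35;0 0 0 0 0 0 45;0 0 0 0 0 0 60;0 0 0 0 0 0 80;0 0 0 0 0 0 90;0 0 0 0 0 0 90;0 0 0 0 0 0 90;0 0 0 0 0 0 90;0 0 0 0 0 0 90")

```text
time_s: 20.28
ee_pos: [541.0, 31.1, 104.4]
ee_rot: [180.0, 0.0, -179.3]
force: [-0.2, 0.3, -0.2]
gripper_width: 81.2
gripper_force: 0.0
```

Emit:
send_rows(targets="0 0 -0.02 0 0 0 90;0 0 -0.045 0 0 0 90;0 0 -0.08 0 0 0 90;0 0 -0.115 0 0 0 90;0 0 -0.15 0 0 0 90;0.03 0 -0.18 0 0 0 90;0.065 0.003 -0.18 0 0 0 90;0.1 0.005 -0.18 0 0 0 90;0.135 0.007 -0.18 0 0 0 90;0.17 0.008 -0.18 0 0 0 90;0.2 0.008 -0.18 0 0 0 90;0.2 0.008 -0.18 0 0 0 90")

```text
time_s: 21.28
ee_pos: [335.7, 36.7, 284.6]
ee_rot: [180.0, -0.1, -179.3]
force: [-0.3, -0.1, -0.4]
gripper_width: 81.9
gripper_force: 0.0
```

```bash
python3 - <<'E'
from plan import *
f=grab("scene");g=grab("top");s=env.state();print(s['time_s'],s['ee_pos'].round(1),s['force'].round(1),s['gripper_width'])
print("expect top/foot",proj(f,[(541,31,152),(541,31,0)]).round(),"basin beads crop rays:",ray(f,[(312,296),(313,280),(322.5,266),(344,269)],18).round().tolist())
cv2.imwrite("pics/m7.png",np.hstack([cv2.resize(f["image"][150:350,240:440],(400,400)),cv2.resize(g["image"][200:400,260:460],(400,400))]))
E
```

```text
21.3833 [340.6  36.8 285. ] [ 0.3 -0.1  0.6] 82.27476454268039
expect top/foot [[298. 181.]
 [301. 239.]] basin beads crop rays: [[420.0, -74.0, 18.0], [452.0, -56.0, 18.0], [489.0, -53.0, 18.0], [505.0, -91.0, 18.0]]
```

View pics/m7.png

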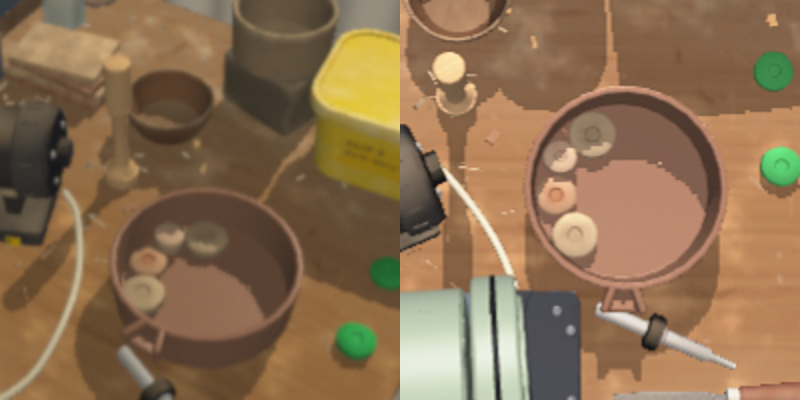

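The stirrer stands upright at its old spot and all four beads are in the basin, each shifted by about 40 to 90 mm. Handing in.

```bash
python3 -c "
from h import *
print(env.job_done())"
```

```text
the job is handed in; nothing more can be done
None
```

I stirred the beads two full rounds clockwise, stood the stirrer back upright on the bench and handed the job in; all four beads are still in the basin, each moved by about 40–90 mm, and no verdict was returned.

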